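Seat the vacuum pump's throttle lever by feel, then set it to the red marker

ROBOT

A 6-joint arm with a two-finger parallel gripper is mounted at the origin on the work surface. World frame = base frame: x ahead of the robot, y to its left, z up, the work surface at z = 0. Lengths are in m, angles in rad, forces in N, time in s.
With the tool pointing down it reaches from about 0.25 to 0.775 m from the base axis. Payload 4 kg.
Tool frame: the origin (TCP) lies at the very end of the fingers, on their centre line; the grasp point (between the pads) lies 19 mm behind it; z points along the fingers, y is the line along which they close (so a half turn about z gives the same grasp; the last joint's range is limited). The gripper opens to 94 mm and grips with 3 to 60 N. Pads are 16 mm wide; open, the fingers measure 119 mm over their backs; the gripper's body (75 mm by 177 mm) begins 78 mm behind the grasp point.
Start: joints at [1.144, 0.087, 1.371, -0, 1.684, -0.103], TCP at [0.175, 0.521, 0.206] pointing down, gripper open.
Joint ranges: [-3.1, 3.1], [-0.76, 2.03], [0.27, 2.55], [-1.08, 4.22], [0.17, 2.65], [-2.57, 2.57]. Speed limits (rad/s): [2.79, 2.79, 3.14, 3.14, 3.14, 3.14].

INTERFACE

Orientations are given as [roll, pitch, yaw] about the fixed x, y, z axes, in that order (R = Rz(yaw) Ry(pitch) Rx(roll)).
In Python, from bench import robot gives the robot as it stands. The module is installed in compiled form; this text tells all that it offers.
- The arm moves only by the tool move_arm, never from a script. Its argument "deltas" is one flat list of numbers, 7 for each row, row after row: the turn, a rotation vector about the tool's x, y, z in rad, then the shift along the tool's x, y, z in cm, then the closure, from -1 (fully open) to 1 (shut). A call has 1 to 8 rows; each row is the pose to reach, as a shift and turn from the pose commanded when the call began, along the tool's axes at that moment; what a row does not reach only later rows make up. A row lasts 1/10 s, in which the tool goes at most 50 mm and 8.59 degrees, less where a joint would pass 70% of its speed; a pose out of reach is approached as far as the arm can. A call with a gripper value outside its range is refused whole. The fingers move at their own pace and stop on an object; the grip force is fixed at half the most. Time passes only in rows, so rows that repeat a pose let the fingers close. It gives the time, the measured TCP pose, the force, the opening and the grip force at its end, in the units of the state.
- robot.get_obs(): the state, without advancing time (a new reading comes with each control period).
- robot.snapshot(name): name is "scene" or "side" or "wrist"; returns a dict with "image" (420x560x3 uint8, red, green, blue), "depth" (420x560 float32, m along the optical axis (not along the pixel's ray), 0 where there is no reading), "fov_y" (degrees; the focal length in pixels is half the picture's height over the tangent of half this angle, whatever the lens; pixels are square), "cx", "cy" (the principal point, pixels), "origin" and "orientation" of the camera in the world; the wrist camera has in their place "T_tool_cam" (4x4, takes a point from camera to tool coordinates, whose origin is the TCP and whose axes are the flange's). Camera axes: x right, y up, looking along -z (the intrinsics and any distortion apply to the point x, -y, -z); pixel columns grow to the right and rows downward; lengths in m; the calibration is good to about 2 mm. A picture is of the moment at which its call begins: read the wrist's pose just before it.
- robot.close_job(): hands the job in; it is judged then, once.
The state is a dict: "time": time; "joint_positions": joint angles; "qvel": joint speeds; "joint_torque": joint torques, N m; "tool_pos": TCP position; "ee_rot": TCP orientation; "wrist_force": force on the tool from outside, world axes, zero at the start; "wrist_torque": the same for the moment, N m; "width": finger opening in m; "finger_force": force on a finger pad.
Only numpy, scipy, OpenCV 4.12 (cv2) and the standard library are available. Lean on these libraries where they do the work, as an engineer would, in place of code of your own. Each camera call takes 0.05 s, during which the arm holds its last target. There are 200 camera calls.

TASK

Reset the throttle of the blue vacuum pump: swing its lever clockwise (seen from above) until you feel it bear on its spring seat, hold it lightly against the seat for about a second (roughly 6 N at the grip, never over 9 N), then swing it back the other way until it lines up with the red marker and leave it there, hands off. Where the seat lies cannot be seen, it differs each time. Do not shift the marker or disturb the flask on the pump or the two bottles beside it.

Things in the scene. Friction and masses are not known exactly. Their poses are not given: they have to be found in the camera images.
- pump: Blue pump casing, 240 mm (x) by 280 mm (y), top 110 mm above the bench, fixed. Origin: centre of its underside; at yaw 0 its x axis points away from the robot. On it, centred 30 mm towards its -x from the origin, stands a round aluminium valve drum 156 mm in diameter, with a white scale disc on top, 154 mm above the bench.
- lever: Steel lever over the drum, turning about its vertical axis; origin on that axis, 158 mm above the bench. Its -x axis points from the hinge along the arm to the grip. Angle A = its yaw minus the pump's yaw (anticlockwise positive); A = 0 points to the pump's -x side; travel -1.45 to 1.25 rad. Even friction drag of 0.25 N m (1.7 N at the grip); it stays where it is left.
- lever_grip (a point): Centre of the lever's upright round black grip, 26 mm in diameter, 70 mm tall (168 to 238 mm above the bench), 150 mm from the hinge axis; this point lies 203 mm above the bench. Its -x axis points along the arm like the lever's. The steel arm beneath it is 18 mm wide, its top 171 mm above the bench.
- seat: Holder of the spring seat, hidden in the drum on the hinge axis, 120 mm above the bench; it does not show the seat's angle. Turning clockwise (A falling), the lever meets the seat at an A from -0.60 to -1.10, new each time. The seat then adds 15 N m/rad (1 N at the grip per 1.5 mm there) and is solid 0.12 rad on. It bears 60 mm from the axis: 6 N at the grip is 11 N on it.
- marker_tip (a point): Outer tip, 98 mm from the hinge axis and 154 mm above the bench, of the red marker tab (24 mm wide) on the drum's rim. Its -x axis points out from the hinge axis through the marker. The lever is at the marker when the arm lies over its middle, pointing the same way. The marker stands at an A from -0.1 to 0.9; the lever passes freely above it.
- flask: Small stoppered conical flask of green glass, 76 mm wide, 104 mm tall, loose on a rear corner of the pump's top (the corner to the robot's right). Origin: centre of its underside.
- reagent: Clear reagent bottle with a blue cap, 74 mm in diameter, 150 mm tall, loose on the bench to the left of the pump (+y). Origin: centre of its underside.
- amber: Amber bottle with a white cap, 68 mm in diameter, 140 mm tall, loose on the bench to the right of the pump (-y). Origin: centre of its underside.

How it is judged:
On the way, in this order (a step that is already met when the one before it is completed fails the run):
1. the lever bears on its spring seat (over 4 N at the seat, 3.3 N at the grip) for half a second (contact force between lever and seat above 4 N), for 0.5 s.
2. the lever is swung back to the red marker (angle between the x axis of lever_grip and the x axis of marker_tip, either way round below 0.045 rad), for 0.2 s.
At the end, for the whole second after the job is handed in: The lever points along the red marker within 0.045 rad (2.6 degrees), at rest, clear of its seat, let go (angle between the x axis of lever_grip and the x axis of marker_tip, either way round below 0.045 rad and angular speed of lever below 0.05 rad/s and contact force between lever and seat below 0.5 N); the robot touches nothing.
It fails at once if the seat is pressed with more than 22 N (about 10.5 N at the grip) (contact force between lever and seat above 22 N).
It fails at once if the red marker is shifted by more than 5 mm (distance of marker_tip from where it was at the start of the episode above 0.005 m).
It fails at once if the flask, the reagent bottle or the amber bottle is moved by more than 15 mm (distance of any of flask, reagent, amber from where it was at the start of the episode above 0.015 m).
It also fails if it takes over 70 s, if anything falls off the work surface, if the arm or the gripper's body presses on something with over 40 N, if the wrist force passes 120 N, or if a joint passes its speed limit or range.

## Working session

There is one attempt and no reset: what is moved stays moved. The work goes in short steps, Python scripts to look and compute and a tool call to move; the robot and the scene stay as the last step left them, time stands still between calls to the robot, and variables do not carry over. Pictures are saved under pics/ and viewed, at most 10 in all, crops included, and the job is handed in when it is done.

Besides the shell and the picture viewer there is one more tool, called after "Call:" as name(argument=value, ...), one argument or row to a line, values as JSON. move_arm: Moves the arm, as the interface text tells. Its arguments: {"type":"object","properties":{"deltas":{"type":"array","items":{"type":"number"}}},"required":["deltas"]}

```bash
mkdir -p pics
cat > h.py <<'E'
import numpy as np, cv2
from bench import robot
from scipy.spatial.transform import Rotation as R
def snap(n):
    o=robot.get_obs(); s=robot.snapshot(n)
    if n=="wrist":
        T=np.eye(4);T[:3,:3]=rot(o["ee_rot"]);T[:3,3]=o["tool_pos"];s["T"]=T@np.array(s["T_tool_cam"])
    else:
        T=np.eye(4);T[:3,:3]=rot(s["orientation"]);T[:3,3]=s["origin"];s["T"]=T
    s["f"]=s["image"].shape[0]/2/np.tan(np.radians(s["fov_y"])/2)
    return s
def rot(e):
    e=np.array(e,float)
    if e.shape==(3,3): return e
    return R.from_euler("xyz",e).as_matrix() if e.size==3 else R.from_quat(e).as_matrix()
def ray(s,u,v):
    d=np.stack([(np.asarray(u,float)-s["cx"])/s["f"],-(np.asarray(v,float)-s["cy"])/s["f"],-np.ones(np.shape(u))],-1)
    return s["T"][:3,3],d@s["T"][:3,:3].T
def onz(s,u,v,z):
    o,d=ray(s,u,v); return o+d*((z-o[2])/d[...,2])[...,None]
def cloud(s):
    v,u=np.mgrid[:420,:560]; o,d=ray(s,u,v); return o+d*s["depth"][...,None]
def save(s,n): cv2.imwrite("pics/"+n,cv2.cvtColor(s["image"],cv2.COLOR_RGB2BGR))
E
python3 - <<'E'
from h import *
print(robot.get_obs())
ims=[]
for n in("scene","side"):
    s=snap(n);print(n,{k:v for k,v in s.items() if k not in("image","depth","T")});save(s,n+".png")
E
```

```text
{'time': 0.0, 'joint_positions': array([ 1.14392166e+00,  8.79794865e-02,  1.37223716e+00, -1.29973807e-05,
        1.68358969e+00, -1.03056414e-01]), 'qvel': array([ 1.39795983e-04,  8.80513637e-05,  3.39771522e-04,  9.92502093e-04,
        1.28846159e-03, -1.12460783e-04]), 'joint_torque': array([-7.74532327e-04, -3.40179062e+01, -3.02426541e+01,  7.15816137e-02,
        3.30827152e-02, -1.63471327e-04]), 'tool_pos': array([0.17476423, 0.52092399, 0.20429947]), 'ee_rot': array([-3.13938938e+00, -2.14881206e-04,  2.81777272e+00]), 'wrist_force': array([0.14811376, 0.02112666, 1.23050731]), 'wrist_torque': array([-0.05856335,  0.02689956, -0.01234296]), 'finger_force': 0.0, 'width': 0.09389383108621367}
scene {'fov_y': 46.669399465877255, 'cx': 280.0656264467272, 'cy': 204.84428383947525, 'origin': array([1.35604614, 0.38428931, 0.97122635]), 'orientation': array([0.7728351 , 0.00279081, 2.01650771]), 'f': np.float64(486.8027994993252)}
side {'fov_y': 48.263862196477135, 'cx': 278.51617068339266, 'cy': 212.9735091677707, 'origin': array([ 0.31206528, -0.72785794,  0.76937184]), 'orientation': array([ 0.9219721 , -0.00736862, -0.3915562 ]), 'f': np.float64(468.7598342916908)}
```

View pics/scene.png

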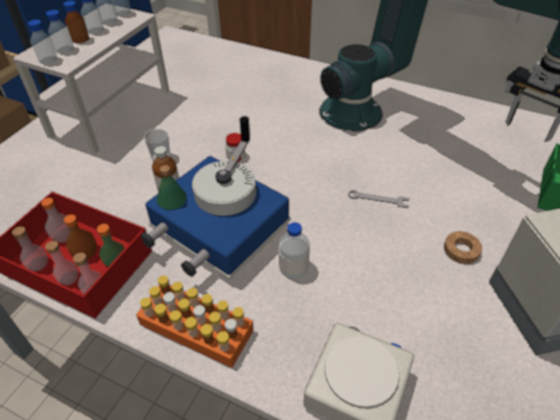

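View pics/side.png

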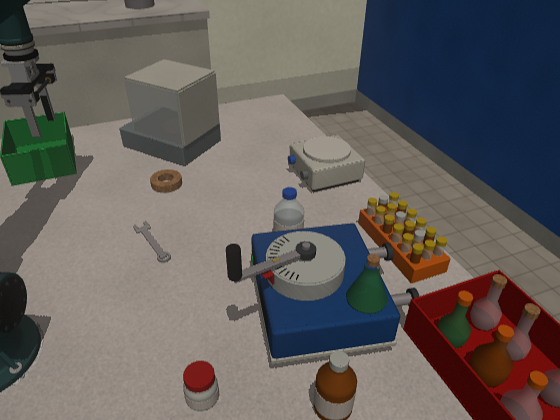

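The scene view shows the lever knob at about (223,177), the grip at (245,128) and the pump around (218,210). In the side view the knob is at (305,250), the grip at (234,262), and a red marker edge shows at about (268,277), partly under the arm.

Run:
```python
from h import *
from scipy.optimize import least_squares
def box(m,b):
    k=np.zeros_like(m);k[b[1]:b[3],b[0]:b[2]]=1;return m&(k>0)
pts={}
cfg={"scene":dict(grip=(235,110,255,145),red=(190,150,262,215),blue=(140,150,300,270)),"side":dict(grip=(222,240,246,284),red=(250,250,300,300),blue=(240,220,400,360))}
G={}
for n in("scene","side"):
    s=snap(n);im=s["image"].astype(int);r,g,b=im[...,0],im[...,1],im[...,2];P=cloud(s);c=cfg[n]
    hsv=cv2.cvtColor(s["image"],cv2.COLOR_RGB2HSV)
    m=box((im.max(2)<55),c["grip"]);v,u=np.where(m)
    # grip silhouette: minAreaRect ends
    rc=cv2.minAreaRect(np.c_[u,v].astype(np.float32));print(n,"grip",rc,m.sum())
    G[n]=ray(s,*rc[0]);print(" depth pts",np.median(P[m],0))
    m=box((r>1.7*g)&(r>1.7*b)&(r>70),c["red"])
    m=m&(abs(P[...,2]-.15)<.02)
    v,u=np.where(m);print(" red",m.sum())
    if m.sum():
        print(np.c_[u,v].min(0),np.c_[u,v].max(0));Q=onz(s,u,v,.154);print(P[m].mean(0),P[m].min(0),P[m].max(0))
    # drum top
    m=(abs(P[...,2]-.154)<.006)&(im.min(2)>60)&(P[...,0]>.3)
    m=box(m,c["blue"]).astype(np.uint8);nn,l,st,ce=cv2.connectedComponentsWithStats(m);i=1+st[1:,4].argmax()
    v,u=np.where(l==i);h=cv2.convexHull(np.c_[u,v].astype(np.int32))[:,0];Q=onz(s,h[:,0],h[:,1],.154)[:,:2]
    f=least_squares(lambda p:np.hypot(*(Q-p[:2]).T)-p[2],[*Q.mean(0),.078],loss="soft_l1",f_scale=.002);print(" drum",f.x,len(Q),np.median(P[l==i][:,2]))
    # blue top
    m=(b>1.5*r)&(b>60)&(abs(P[...,2]-.11)<.006);m=box(m,c["blue"]);q=P[m][:,:2].astype(np.float32)
    rc=cv2.minAreaRect(q);print(" pump",rc,np.median(P[m][:,2]))
o1,d1=G["scene"];o2,d2=G["side"]
t=np.linalg.lstsq(np.c_[d1,-d2],o2-o1,rcond=None)[0];a=o1+t[0]*d1;b=o2+t[1]*d2;print("grip",a,b,a-b)
```

```text
scene grip ((244.5, 129.0), (24.0, 7.0), 90.0) 169
 depth pts [ 0.4816699  -0.13706884  0.21185195]
 red 6
[238 158] [240 161]
[ 0.53525488 -0.12837281  0.15375062] [ 0.53090336 -0.13025341  0.15171323] [ 0.54081812 -0.12686959  0.155891  ]
 drum [ 0.62377599 -0.12105084  0.07850477] 28 0.15391459095286486
 pump ((0.6546755433082581, -0.12831242382526398), (0.2783159613609314, 0.23278948664665222), 77.91644287109375) 0.11018240175498983
side grip ((233.5933837890625, 262.49420166015625), (37.239837646484375, 14.471763610839844), 86.42366790771484) 504
 depth pts [ 0.47029423 -0.15279083  0.2140224 ]
 red 73
[261 271] [273 283]
[ 0.53750815 -0.14688221  0.15110114] [ 0.52559815 -0.15236159  0.13121555] [ 0.54572984 -0.13295081  0.15832728]
 drum [ 0.62028632 -0.1276556   0.07858961] 33 0.15508462425173097
 pump ((0.6494520306587219, -0.13491526246070862), (0.27636852860450745, 0.23646819591522217), 77.95145416259766) 0.1114824269467804
grip [ 0.47262152 -0.14258965  0.20345289] [ 0.47293736 -0.14285317  0.20327032] [-0.00031584  0.00026352  0.00018257]
```

```bash
cat >> h.py <<'E'
import json,os
# commanded pose [x,y,z,yaw], tool pointing down
def cmd():
    return np.array(json.load(open("cmd.json"))) if os.path.exists("cmd.json") else np.array([.175,.521,.206,2.8178])
def did(rz,x,y,z):
    c=cmd();w=c[3];c[:2]+=np.array([[np.cos(w),np.sin(w)],[np.sin(w),-np.cos(w)]]).T@[x/100,y/100];c[2]-=z/100;c[3]-=rz
    json.dump(list(c),open("cmd.json","w"));return c
def to(p):
    c=cmd();w=c[3];d=np.array(p[:2])-c[:2]
    return np.round([-(p[3]-w),100*(d@[np.cos(w),np.sin(w)]),100*(d@[np.sin(w),-np.cos(w)]),-100*(p[2]-c[2])],3)
E
python3 -c "
from h import *
print(to([.473,-.143,.32,3.26]))
s=snap('side');m=s['T'];
for n,b in(('side',(260,180,310,240)),('scene',(275,220,315,280))):
    s=snap(n);P=cloud(s);q=P[b[1]:b[3],b[0]:b[2]].reshape(-1,3);im=s['image'][b[1]:b[3],b[0]:b[2]].reshape(-1,3).astype(int)
    k=(im[:,2]>1.8*im[:,0])&(im[:,2]>80)&(q[:,2]>.12);print(n,'cap',np.median(q[k],0),k.sum())
"
```

```text
[ -0.442 -49.378 -53.468 -11.4  ]
side cap [0.68068432 0.08666518 0.15071098] 130
scene cap [0.68849515 0.09736938 0.14947654] 141
```

Call:
move_arm(
  deltas=[0,0,0,0,0,-5,-1,0,0,0,0,0,-11.4,-1,0,0,0,0,0,-11.4,-1,0,0,-0.1,-3.4,-3.7,-11.4,-1,0,0,-0.2,-6.8,-7.4,-11.4,-1,0,0,-0.3,-10.2,-11,-11.4,-1,0,0,-0.4,-13.6,-14.7,-11.4,-1,0,0,-0.44,-17,-18.4,-11.4,-1],
)

```text
time: 1.15
tool_pos: [0.2777, 0.2916, 0.3196]
ee_rot: [3.141, 0.001, -3.022]
wrist_force: [1.4, -0.6, 1.0]
width: 0.094
finger_force: 0.0
```

```bash
python3 -c "
from h import *
print(did(-.44,-17,-18.4,-11.4)); print(robot.get_obs()['tool_pos']);print(to([.473,-.143,.32,3.26]))
"
```

```text
[0.27762379 0.29247351 0.32       3.2578    ]
[0.27765657 0.29161811 0.31961717]
[-2.0000e-03 -1.4357e+01 -4.5519e+01 -0.0000e+00]
```

Call:
move_arm(
  deltas=[0,0,0,-1.4,-4.5,0,-1,0,0,0,-2.8,-9,0,-1,0,0,0,-4.2,-13.5,0,-1,0,0,0,-5.6,-18,0,-1,0,0,0,-7,-22.5,0,-1,0,0,0,-8.4,-27,0,-1,0,0,0,-9.8,-31.5,0,-1,0,0,0,-11.2,-36,0,-1],
)

```text
time: 1.95
tool_pos: [0.4307, -0.0532, 0.3198]
ee_rot: [-3.142, 0.001, -3.026]
wrist_force: [0.7, 0.6, -0.1]
width: 0.0939
finger_force: 0.0
```

Call:
move_arm(
  deltas=[0,0,0,-1.2,-4,0,-1,0,0,0,-3.2,-7.5,0,-1,0,0,0,-3.2,-9.5,0,-1,0,0,0,-3.2,-9.5,0,-1,0,0,0,-3.2,-9.5,0,-1],
)

```text
time: 2.45
tool_pos: [0.4731, -0.1417, 0.3193]
ee_rot: [3.141, -0.0, -3.026]
wrist_force: [0.0, -0.1, -0.4]
width: 0.0939
finger_force: 0.0
```

```bash
python3 -c "
from h import *
did(0,-11.2,-36,0);print(did(0,-3.2,-9.5,0)); o=robot.get_obs();print(o['tool_pos'],o['ee_rot'],o['joint_positions'])
s=snap('wrist');save(s,'w1.png');print(s['T'],s['f'],s['cx'],s['cy'])
"
```

```text
[ 0.47340801 -0.14276153  0.32        3.2578    ]
[ 0.47306564 -0.14174756  0.3193482 ] [ 3.14071844e+00 -2.92749984e-04 -3.02602490e+00] [-4.06423357e-01 -3.20704395e-02  1.26905999e+00  6.47721559e-04
  1.90529268e+00 -2.09257487e+00]
[[-1.15239638e-01 -9.59332299e-01 -2.57684624e-01  3.98175140e-01]
 [ 9.93337615e-01 -1.11175116e-01 -3.03393634e-02 -1.49838618e-01]
 [ 4.57413383e-04 -2.59464127e-01  9.65752638e-01  4.98832046e-01]
 [ 0.00000000e+00  0.00000000e+00  0.00000000e+00  1.00000000e+00]] 338.97032339543193 275.69834909434303 206.86561018550705
```

View pics/w1.png

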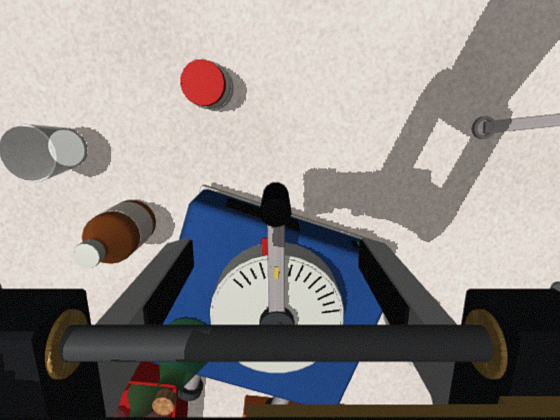

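The wrist view shows the grip at (276,200), the hinge knob near (277,320), and red from the marker at about (265,245) just left of the arm, so the marker is partly hidden. The lever lies almost over it. I'll descend around the grip and close to a loose cage.

Call:
move_arm(
  deltas=[0,0,0,0,0,4.5,-1,0,0,0,0,0,9,-1,0,0,0,0,0,12,-1,0,0,0,0,0,13.4,-1,0,0,0,0,0,13.4,-0.4,0,0,0,0,0,13.4,0.1,0,0,0,0,0,13.4,0.22,0,0,0,0,0,13.4,0.22],
)

```text
time: 3.3
tool_pos: [0.4742, -0.1422, 0.1876]
ee_rot: [-3.14, 0.003, -3.025]
wrist_force: [0.2, 0.4, 0.4]
width: 0.0656
finger_force: 0.0
```

```bash
python3 -c "
from h import *
print(did(0,0,0,13.4)); o=robot.get_obs();print(o)
H=np.array([.622,-.1245])
for t in np.arange(.12,-1.2,-.1):
    p=H-.15*np.array([np.cos(t),np.sin(t)]);print(round(t,2),to([*p,.186,t+np.pi]))
"
```

```text
[ 0.47340801 -0.14276153  0.186       3.2578    ]
{'time': 3.3, 'joint_positions': array([-4.06017783e-01, -3.44025381e-02,  1.53037628e+00,  1.05447525e-04,
        1.64169904e+00, -2.09308496e+00]), 'qvel': array([-0.00254458,  0.00357679,  0.00950519, -0.0015372 , -0.00213256,
        0.00128855]), 'joint_torque': array([ 5.38814266e-02, -2.85734671e+01, -3.00279772e+01, -4.67899593e-02,
        4.75154060e-02,  3.67717830e-04]), 'tool_pos': array([ 0.47424115, -0.14222971,  0.18764521]), 'ee_rot': array([-3.13972829,  0.00344973, -3.02531091]), 'wrist_force': array([0.21056772, 0.40208035, 0.39557592]), 'wrist_torque': array([ 0.04847754,  0.00616165, -0.0172527 ]), 'finger_force': 0.0, 'width': 0.06559480379266815}
0.12 [-0.004  0.029  0.034 -0.   ]
0.02 [ 0.096 -0.04   1.532 -0.   ]
-0.08 [ 0.196 -0.259  3.015 -0.   ]
-0.18 [ 0.296 -0.624  4.469 -0.   ]
-0.28 [ 0.396 -1.133  5.88  -0.   ]
-0.38 [ 0.496 -1.78   7.232 -0.   ]
-0.48 [ 0.596 -2.559  8.514 -0.   ]
-0.58 [ 0.696 -3.462  9.711 -0.   ]
-0.68 [ 0.796 -4.479 10.812 -0.   ]
-0.78 [ 0.896 -5.602 11.805 -0.   ]
-0.88 [ 0.996 -6.818 12.682 -0.   ]
-0.98 [ 1.096 -8.116 13.433 -0.   ]
-1.08 [ 1.196 -9.482 14.051 -0.   ]
-1.18 [  1.296 -10.903  14.529  -0.   ]
```

Call:
move_arm(
  deltas=[0,0,0,0,0,0,0.22,0,0,0,0,0,0,0.22,0,0,0,0,0,0,0.22,0,0,0,0,0,0,0.22,0,0,0,0,0,0,0.22,0,0,0.05,0,0.8,0,0.22,0,0,0.1,0,1.5,0,0.22,0,0,0.1,0,1.5,0,0.22],
)

```text
time: 4.1
tool_pos: [0.4714, -0.1266, 0.1855]
ee_rot: [3.141, 0.0, -3.125]
wrist_force: [-0.8, 0.0, 0.7]
width: 0.0364
finger_force: 0.0
```

```bash
python3 -c "
from h import *
print(did(.1,0,1.5,0)); o=robot.get_obs();print(o['tool_pos'],o['wrist_force'],o['width'])
H=np.array([.622,-.1245])
for t in (-.03,-.08,-.13,-.18,-.23,-.28,-.33,-.38,-.43):
    p=H-.15*np.array([np.cos(t),np.sin(t)]);print(round(t,2),to([*p,.186,t+np.pi]))
"
```

```text
[ 0.47166882 -0.1278627   0.186       3.1578    ]
[ 0.47142699 -0.1265786   0.18546598] [-0.84244252  0.00451799  0.73486915] 0.036368038488678506
-0.03 [ 0.046 -0.053  0.785 -0.   ]
-0.08 [ 0.096 -0.106  1.533 -0.   ]
-0.13 [ 0.146 -0.197  2.278 -0.   ]
-0.18 [ 0.196 -0.324  3.017 -0.   ]
-0.23 [ 0.246 -0.489  3.749 -0.   ]
-0.28 [ 0.296 -0.69   4.471 -0.   ]
-0.33 [ 0.346 -0.927  5.183 -0.   ]
-0.38 [ 0.396 -1.199  5.881 -0.   ]
-0.43 [ 0.446 -1.505  6.566 -0.   ]
```

Call:
move_arm(
  deltas=[0,0,0.05,-0.05,0.8,0,0.22,0,0,0.1,-0.1,1.5,0,0.22,0,0,0.15,-0.2,2.3,0,0.22,0,0,0.2,-0.3,3,0,0.22,0,0,0.25,-0.5,3.7,0,0.22,0,0,0.3,-0.7,4.5,0,0.22,0,0,0.35,-0.9,5.2,0,0.22,0,0,0.4,-1.2,5.9,0,0.22],
)

```text
time: 4.9
tool_pos: [0.482, -0.0683, 0.1854]
ee_rot: [-3.14, -0.001, 2.756]
wrist_force: [-1.2, -1.0, 0.1]
width: 0.0366
finger_force: 1.0
```

```bash
python3 -c "
from h import *
print(did(.4,-1.2,5.9,0)); o=robot.get_obs();print(o['tool_pos'],o['wrist_force'],o['width'])
H=np.array([.622,-.1245])
for t in np.arange(-.38,-.75,-.04):
    p=H-.15*np.array([np.cos(t),np.sin(t)]);print(round(t,2),to([*p,.186,t+np.pi]))
s=snap('wrist');save(s,'w2.png')
"
```

```text
[ 0.48271105 -0.06867597  0.186       2.7578    ]
[ 0.48203768 -0.06829661  0.18540506] [-1.19378701 -0.95901712  0.05457685] 0.03657739034257618
-0.38 [-0.004 -0.006 -0.018 -0.   ]
-0.42 [ 0.036 -0.016  0.582 -0.   ]
-0.46 [ 0.076 -0.049  1.181 -0.   ]
-0.5 [ 0.116 -0.107  1.778 -0.   ]
-0.54 [ 0.156 -0.188  2.373 -0.   ]
-0.58 [ 0.196 -0.294  2.964 -0.   ]
-0.62 [ 0.236 -0.422  3.549 -0.   ]
-0.66 [ 0.276 -0.574  4.13  -0.   ]
-0.7 [ 0.316 -0.75   4.704 -0.   ]
-0.74 [ 0.356 -0.947  5.27  -0.   ]
```

View pics/w2.png

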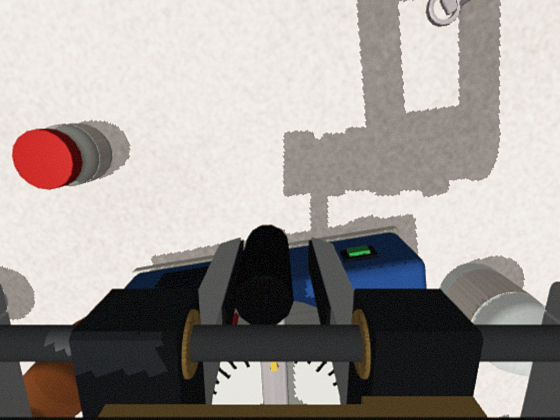

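The wrist view shows the grip at (268,275) between the fingers, riding on the left (trailing) finger, so the lever is following.

Call:
move_arm(
  deltas=[0,0,0.04,0,0.6,0,0.22,0,0,0.08,-0.05,1.2,0,0.22,0,0,0.12,-0.1,1.8,0,0.22,0,0,0.16,-0.2,2.4,0,0.22,0,0,0.2,-0.3,3,0,0.22,0,0,0.24,-0.4,3.5,0,0.22,0,0,0.28,-0.6,4.1,0,0.22,0,0,0.28,-0.6,4.1,0,0.22],
)

```text
time: 5.75
tool_pos: [0.5035, -0.0319, 0.1853]
ee_rot: [3.142, -0.0, 2.48]
wrist_force: [0.4, -0.7, -1.0]
width: 0.0366
finger_force: 0.0
```

```bash
cat >> h.py <<'E'
H=np.array([.622,-.1245])
def st():
    o=robot.get_obs();y=o['ee_rot'][2];F=o['wrist_force'][:2];d=o['tool_pos'][:2]-H
    print('t',o['time'],'pos',o['tool_pos'].round(4),'tang',round(-F@[np.sin(y),-np.cos(y)],2),'rad',round(F@[np.cos(y),np.sin(y)],2),'ff',o['finger_force'],'theta',np.arctan2(-d[1],-d[0]).round(4),'r',np.hypot(*d).round(4))
def tbl(*a):
    for t in np.arange(*a):
        p=H-.15*np.array([np.cos(t),np.sin(t)]);print(round(t,3),to([*p,.186,t+np.pi]))
E
python3 -c "
from h import *
print(did(.28,-.6,4.1,0)); st();tbl(-.66,-.85,-.02)
"
```

```text
[ 0.50362659 -0.03290531  0.186       2.4778    ]
t 5.75 pos [ 0.5035 -0.0319  0.1853] tang 0.31 rad -0.77 ff 0.0 theta -0.6631 r 0.1504
-0.66 [-0.004  0.033  0.022 -0.   ]
-0.68 [ 0.016  0.031  0.322 -0.   ]
-0.7 [ 0.036  0.023  0.622 -0.   ]
-0.72 [ 0.056  0.009  0.921 -0.   ]
-0.74 [ 0.076 -0.011  1.221 -0.   ]
-0.76 [ 0.096 -0.036  1.519 -0.   ]
-0.78 [ 0.116 -0.068  1.818 -0.   ]
-0.8 [ 0.136 -0.106  2.115 -0.   ]
-0.82 [ 0.156 -0.15   2.412 -0.   ]
-0.84 [ 0.176 -0.199  2.708 -0.   ]
```

Call:
move_arm(
  deltas=[0,0,0.02,0,0.4,0,0.22,0,0,0.045,0,0.8,0,0.22,0,0,0.07,0,1.15,0,0.22,0,0,0.095,-0.05,1.5,0,0.22,0,0,0.12,-0.05,1.8,0,0.22,0,0,0.135,-0.1,2.1,0,0.22,0,0,0.155,-0.15,2.4,0,0.22,0,0,0.175,-0.2,2.7,0,0.22],
)

```text
time: 6.55
tool_pos: [0.5217, -0.012, 0.1854]
ee_rot: [-3.141, 0.0, 2.301]
wrist_force: [-1.2, -1.0, -1.0]
width: 0.0366
finger_force: 0.8
```

```bash
python3 -c "
from h import *
print(did(.175,-.2,2.7,0)); st();tbl(-.84,-1.03,-.02)
"
```

```text
[ 0.52183685 -0.01287067  0.186       2.3028    ]
t 6.55 pos [ 0.5217 -0.012   0.1854] tang 1.6 rad 0.08 ff 0.8248567208647728 theta -0.8425 r 0.1507
-0.84 [ 0.001  0.002  0.008 -0.   ]
-0.86 [ 0.021 -0.001  0.308 -0.   ]
-0.88 [ 0.041 -0.011  0.608 -0.   ]
-0.9 [ 0.061 -0.026  0.907 -0.   ]
-0.92 [ 0.081 -0.047  1.206 -0.   ]
-0.94 [ 0.101 -0.075  1.505 -0.   ]
-0.96 [ 0.121 -0.108  1.803 -0.   ]
-0.98 [ 0.141 -0.147  2.101 -0.   ]
-1.0 [ 0.161 -0.192  2.397 -0.   ]
-1.02 [ 0.181 -0.244  2.693 -0.   ]
```

Call:
move_arm(
  deltas=[0,0,0.01,0,0.15,0,0.22,0,0,0.02,0,0.3,0,0.22,0,0,0.03,0,0.45,0,0.22,0,0,0.04,0,0.6,0,0.22,0,0,0.04,0,0.6,0,0.22],
)

```text
time: 7.05
tool_pos: [0.5263, -0.0077, 0.1855]
ee_rot: [3.141, -0.0, 2.263]
wrist_force: [-0.3, -0.8, -0.9]
width: 0.0365
finger_force: 0.4
```

```bash
python3 -c "
from h import *
print(did(.04,0,.6,0)); st();tbl(-.88,-.93,-.02)
"
```

```text
[ 0.52629987 -0.00886051  0.186       2.2628    ]
t 7.05 pos [ 0.5263 -0.0077  0.1855] tang 0.72 rad -0.42 ff 0.43460777029395103 theta -0.8841 r 0.151
-0.88 [ 0.001 -0.01   0.008 -0.   ]
-0.9 [ 0.021 -0.014  0.308 -0.   ]
-0.92 [ 0.041 -0.023  0.608 -0.   ]
```

Call:
move_arm(
  deltas=[0,0,0.01,0,0.15,0,0.22,0,0,0.02,0,0.3,0,0.22,0,0,0.03,0,0.45,0,0.22,0,0,0.04,-0.02,0.6,0,0.22],
)

```text
time: 7.45
tool_pos: [0.5308, -0.0041, 0.1855]
ee_rot: [-3.142, -0.0, 2.222]
wrist_force: [-1.4, -1.5, -0.4]
width: 0.0368
finger_force: 0.8
```

```bash
python3 -c "
from h import *
print(did(.04,-.02,.6,0)); st();tbl(-.92,-.97,-.02)
"
```

```text
[ 0.5310473  -0.00518601  0.186       2.2228    ]
t 7.45 pos [ 0.5308 -0.0041  0.1855] tang 2.03 rad -0.34 ff 0.844290554523468 theta -0.9226 r 0.151
-0.92 [ 0.001 -0.003  0.008 -0.   ]
-0.94 [ 0.021 -0.006  0.308 -0.   ]
-0.96 [ 0.041 -0.015  0.608 -0.   ]
```

Call:
move_arm(
  deltas=[0,0,0.01,0,0.15,0,0.22,0,0,0.02,0,0.3,0,0.22,0,0,0.03,0,0.45,0,0.22,0,0,0.04,-0.02,0.6,0,0.22],
)

```text
time: 7.85
tool_pos: [0.5357, -0.0006, 0.1855]
ee_rot: [3.142, -0.0, 2.182]
wrist_force: [-2.1, -0.9, 0.2]
width: 0.0369
finger_force: 0.9
```

```bash
python3 -c "
from h import *
print(did(.04,-.02,.6,0)); st();tbl(-.96,-1.01,-.02)
"
```

```text
[ 5.35937871e-01 -1.70430487e-03  1.86000000e-01  2.18280000e+00]
t 7.85 pos [ 0.5357 -0.0006  0.1855] tang 2.25 rad 0.44 ff 0.8769499137997627 theta -0.9625 r 0.151
-0.96 [ 0.001  0.005  0.008 -0.   ]
-0.98 [ 0.021  0.001  0.308 -0.   ]
-1.0 [ 0.041 -0.008  0.607 -0.   ]
```

Call:
move_arm(
  deltas=[0,0,0.01,0,0.15,0,0.22,0,0,0.02,0,0.3,0,0.22,0,0,0.03,0,0.45,0,0.22,0,0,0.04,-0.02,0.6,0,0.22],
)

```text
time: 8.25
tool_pos: [0.5407, 0.0028, 0.1855]
ee_rot: [-3.142, -0.001, 2.142]
wrist_force: [-0.9, 0.6, 1.3]
width: 0.0368
finger_force: 0.9
```

```bash
python3 -c "
from h import *
print(did(.04,-.02,.6,0)); st();tbl(-1.,-1.05,-.02)
"
```

```text
[5.40963764e-01 1.57904712e-03 1.86000000e-01 2.14280000e+00]
t 8.25 pos [0.5407 0.0028 0.1855] tang 0.4 rad 1.03 ff 0.917600691318512 theta -1.0024 r 0.151
-1.0 [ 0.001  0.012  0.007 -0.   ]
-1.02 [ 0.021  0.009  0.307 -0.   ]
-1.04 [ 0.041 -0.     0.607 -0.   ]
```

Call:
move_arm(
  deltas=[0,0,0.01,0,0.15,0,0.22,0,0,0.02,0,0.3,0,0.22,0,0,0.03,0,0.45,0,0.22,0,0,0.04,0,0.6,0,0.22],
)

```text
time: 8.65
tool_pos: [0.5459, 0.0059, 0.1855]
ee_rot: [3.142, -0.0, 2.102]
wrist_force: [-1.4, -0.6, 0.9]
width: 0.0366
finger_force: 0.9
```

```bash
python3 -c "
from h import *
print(did(.04,0,.6,0)); st();tbl(-1.04,-1.09,-.02)
"
```

```text
[0.54600867 0.00482695 0.186      2.1028    ]
t 8.65 pos [0.5459 0.0059 0.1855] tang 1.5 rad 0.17 ff 0.9183756820857525 theta -1.0423 r 0.151
-1.04 [ 0.001 -0.     0.007 -0.   ]
-1.06 [ 0.021 -0.003  0.307 -0.   ]
-1.08 [ 0.041 -0.013  0.607 -0.   ]
```

Call:
move_arm(
  deltas=[0,0,0.01,0,0.15,0,0.22,0,0,0.02,0,0.3,0,0.22,0,0,0.03,0,0.45,0,0.22,0,0,0.04,-0.02,0.6,0,0.22],
)

```text
time: 9.05
tool_pos: [0.5509, 0.0087, 0.1855]
ee_rot: [-3.141, -0.0, 2.062]
wrist_force: [-3.9, 0.2, 1.4]
width: 0.0368
finger_force: 1.5
```

```bash
python3 -c "
from h import *
print(did(.04,-.02,.6,0)); st();tbl(-1.08,-1.13,-.02)
"
```

```text
[0.55128088 0.00769816 0.186      2.0628    ]
t 9.05 pos [0.5509 0.0087 0.1855] tang 3.34 rad 1.98 ff 1.474476344883442 theta -1.0805 r 0.151
-1.08 [ 0.001  0.007  0.006 -0.   ]
-1.1 [ 0.021  0.004  0.306 -0.   ]
-1.12 [ 0.041 -0.005  0.606 -0.   ]
```

Call:
move_arm(
  deltas=[0,0,0.01,0,0.15,0,0.22,0,0,0.02,0,0.3,0,0.22,0,0,0.02,0,0.3,0,0.22],
)

```text
time: 9.35
tool_pos: [0.5535, 0.01, 0.1855]
ee_rot: [-3.141, -0.0, 2.042]
wrist_force: [-4.1, -0.2, 1.6]
width: 0.0364
finger_force: 2.1
```

```bash
python3 -c "
from h import *
print(did(.02,0,.3,0)); st();tbl(-1.1,-1.13,-.01)
"
```

```text
[0.55392504 0.00911534 0.186      2.0428    ]
t 9.35 pos [0.5535 0.01   0.1855] tang 3.69 rad 1.69 ff 2.0763936638832092 theta -1.0994 r 0.1509
-1.1 [ 0.001  0.004  0.006 -0.   ]
-1.11 [ 0.011  0.003  0.156 -0.   ]
-1.12 [ 0.021  0.001  0.306 -0.   ]
```

Call:
move_arm(
  deltas=[0,0,0.01,0,0.1,0,0.22,0,0,0.013,0,0.2,0,0.22,0,0,0.013,0,0.2,0,0.22,0,0,0.013,0,0.2,0,0.22],
)

```text
time: 9.75
tool_pos: [0.555, 0.0107, 0.1854]
ee_rot: [-3.14, -0.0, 2.029]
wrist_force: [-4.7, -0.4, 1.2]
width: 0.0367
finger_force: 2.5
```

```bash
python3 -c "
from h import *
print(did(.013,0,.2,0)); st()
"
```

```text
[0.55570636 0.01002468 0.186      2.0298    ]
t 9.75 pos [0.555  0.0107 0.1854] tang 4.41 rad 1.79 ff 2.534564584493637 theta -1.1109 r 0.1509
```

Call:
move_arm(
  deltas=[0,0,0.01,0,0.15,0,0.22,0,0,0.01,0,0.15,0,0.22,0,0,0.01,0,0.15,0,0.22,0,0,0.01,0,0.15,0,0.22],
)

```text
time: 10.15
tool_pos: [0.5562, 0.0113, 0.1854]
ee_rot: [-3.14, -0.0, 2.019]
wrist_force: [-5.7, -1.3, 0.9]
width: 0.0365
finger_force: 2.8
```

```bash
python3 -c "
from h import *
print(did(.01,0,.15,0)); st()
"
```

```text
[0.5570511  0.01068927 0.186      2.0198    ]
t 10.15 pos [0.5562 0.0113 0.1854] tang 5.72 rad 1.29 ff 2.8343403339385986 theta -1.1193 r 0.1509
```

Force is about 5.7 N, so I'll hold here for a second.

Call:
move_arm(
  deltas=[0,0,0,0,0,0,0.22,0,0,0,0,0,0,0.22,0,0,0,0,0,0,0.22,0,0,0,0,0,0,0.22,0,0,0,0,0,0,0.22,0,0,0,0,0,0,0.22,0,0,0,0,0,0,0.22,0,0,0,0,0,0,0.22],
)

```text
time: 10.95
tool_pos: [0.5562, 0.0113, 0.1854]
ee_rot: [-3.14, -0.0, 2.019]
wrist_force: [-5.5, -1.7, 2.3]
width: 0.0364
finger_force: 2.8
```

```bash
python3 -c "
from h import *
st();tbl(-1.0,-.5,.06)
o=robot.get_obs();print(o['wrist_force'])
# marker now exposed: measure in side and scene, azimuth about the hinge
for n,b in(('side',(250,250,300,300)),('scene',(190,145,262,215))):
    s=snap(n);save(s,n+'2.png');im=s['image'].astype(int);P=cloud(s);r=im[...,0]
    m=(r>1.7*im[...,1])&(r>1.7*im[...,2])&(r>60);k=np.zeros_like(m);k[b[1]:b[3],b[0]:b[2]]=1;m&=k
    m&=(abs(P[...,2]-.154)<.006)
    v,u=np.where(m);Q=onz(s,u,v,.154)[:,:2];print(n,m.sum(),Q.mean(0),np.median(P[m][:,2]))
    for h in (H,np.array({'side':[.6203,-.1277],'scene':[.6238,-.121]}[n])):
        d=h-Q;a=np.arctan2(d[:,1],d[:,0]);print(a.min(),a.max(),a.mean(),np.hypot(*d.T).min(),np.hypot(*d.T).max())
"
```

```text
t 10.95 pos [0.5562 0.0113 0.1854] tang 5.68 rad 0.83 ff 2.826816961169243 theta -1.1192 r 0.1509
-1.0 [-0.122 -0.109 -1.839 -0.   ]
-0.94 [-0.182 -0.245 -2.729 -0.   ]
-0.88 [-0.242 -0.435 -3.609 -0.   ]
-0.82 [-0.302 -0.676 -4.476 -0.   ]
-0.76 [-0.362 -0.969 -5.326 -0.   ]
-0.7 [-0.422 -1.313 -6.158 -0.   ]
-0.64 [-0.482 -1.706 -6.968 -0.   ]
-0.58 [-0.542 -2.146 -7.752 -0.   ]
-0.52 [-0.602 -2.633 -8.509 -0.   ]
[-5.48236126 -1.71277391  2.31571948]
side 107 [ 0.53512996 -0.13979694] 0.15550823263951996
0.0028234428616552253 0.3757431711314153 0.17436947014276194 0.07887476103300858 0.09867622858814279
-0.03819582770574822 0.3474562845474805 0.14128534832891912 0.07663716707688455 0.09667294045235579
scene 45 [ 0.53480995 -0.1370978 ] 0.15471304607061098
0.018346914129555515 0.27926965244621416 0.14325853889331905 0.07791503469532411 0.09883963744076017
0.05649715995284488 0.31305622429433855 0.1787016864683886 0.08009580760106415 0.10103111311185707
```

Call:
move_arm(
  deltas=[0,0,-0.06,0,-0.95,0,0.22,0,0,-0.12,-0.1,-1.85,0,0.22,0,0,-0.18,-0.25,-2.75,0,0.22,0,0,-0.24,-0.45,-3.6,0,0.22,0,0,-0.3,-0.7,-4.5,0,0.22,0,0,-0.36,-0.95,-5.35,0,0.22,0,0,-0.42,-1.3,-6.15,0,0.22,0,0,-0.48,-1.7,-6.95,0,0.22],
)

```text
time: 11.85
tool_pos: [0.503, -0.0332, 0.1856]
ee_rot: [3.138, 0.002, 2.503]
wrist_force: [0.4, 0.9, -0.5]
width: 0.0365
finger_force: 1.0
```

```bash
python3 -c "
from h import *
print(did(-.48,-1.7,-6.95,0));st();tbl(-.58,-.1,.06)
"
```

```text
[ 0.5018191  -0.03479343  0.186       2.4998    ]
t 11.85 pos [ 0.503  -0.0332  0.1856] tang -0.96 rad 0.16 ff 0.9954067692160606 theta -0.6544 r 0.15
-0.58 [-0.062 -0.026 -0.918 -0.   ]
-0.52 [-0.122 -0.108 -1.814 -0.   ]
-0.46 [-0.182 -0.244 -2.703 -0.   ]
-0.4 [-0.242 -0.433 -3.583 -0.   ]
-0.34 [-0.302 -0.675 -4.45  -0.   ]
-0.28 [-0.362 -0.968 -5.301 -0.   ]
-0.22 [-0.422 -1.312 -6.132 -0.   ]
-0.16 [-0.482 -1.704 -6.942 -0.   ]
```

Call:
move_arm(
  deltas=[0,0,-0.06,0,-0.95,0,0.22,0,0,-0.12,-0.1,-1.8,0,0.22,0,0,-0.18,-0.25,-2.7,0,0.22,0,0,-0.24,-0.45,-3.6,0,0.22,0,0,-0.3,-0.7,-4.45,0,0.22,0,0,-0.36,-0.95,-5.3,0,0.22,0,0,-0.42,-1.3,-6.15,0,0.22,0,0,-0.48,-1.7,-6.95,0,0.22],
)

```text
time: 12.65
tool_pos: [0.4749, -0.0995, 0.1857]
ee_rot: [3.14, 0.003, 2.983]
wrist_force: [0.4, 2.9, 1.0]
width: 0.0362
finger_force: 1.0
```

```bash
python3 -c "
from h import *
print(did(-.48,-1.7,-6.95,0));st();tbl(-.14,.21,.04)
"
```

```text
[ 0.47383156 -0.10064134  0.186       2.9798    ]
t 12.65 pos [ 0.4749 -0.0995  0.1857] tang -2.91 rad 0.07 ff 0.9633730351924896 theta -0.1685 r 0.1492
-0.14 [-0.022 -0.011 -0.295 -0.   ]
-0.1 [-0.062 -0.036 -0.894 -0.   ]
-0.06 [-0.102 -0.085 -1.492 -0.   ]
-0.02 [-0.142 -0.158 -2.088 -0.   ]
0.02 [-0.182 -0.255 -2.68  -0.   ]
0.06 [-0.222 -0.375 -3.268 -0.   ]
0.1 [-0.262 -0.519 -3.85  -0.   ]
0.14 [-0.302 -0.686 -4.426 -0.   ]
0.18 [-0.342 -0.875 -4.996 -0.   ]
```

Call:
move_arm(
  deltas=[0,0,-0.06,-0.05,-0.9,0,0.22,0,0,-0.12,-0.1,-1.8,0,0.22,0,0,-0.18,-0.25,-2.7,0,0.22,0,0,-0.22,-0.4,-3.3,0,0.22,0,0,-0.26,-0.5,-3.85,0,0.22,0,0,-0.3,-0.7,-4.4,0,0.22,0,0,-0.33,-0.8,-4.8,0,0.22,0,0,-0.33,-0.8,-4.8,0,0.22],
)

```text
time: 13.45
tool_pos: [0.475, -0.1489, 0.1856]
ee_rot: [-3.14, 0.003, -2.974]
wrist_force: [0.4, 0.4, -0.6]
width: 0.0366
finger_force: 0.0
```

```bash
python3 -c "
from h import *
print(did(-.33,-.8,-4.8,0));st()
s=snap('side');save(s,'side3.png');S=snap('scene')
a=cv2.resize(s['image'][220:310,210:360],None,fx=5,fy=5,interpolation=cv2.INTER_CUBIC)
cv2.imwrite('pics/c3.png',a[...,::-1])
"
```

```text
[ 0.47399487 -0.14930317  0.186       3.3098    ]
t 13.45 pos [ 0.475  -0.1489  0.1856] tang -0.35 rad -0.47 ff 0.0 theta 0.1648 r 0.149
```

View pics/c3.png

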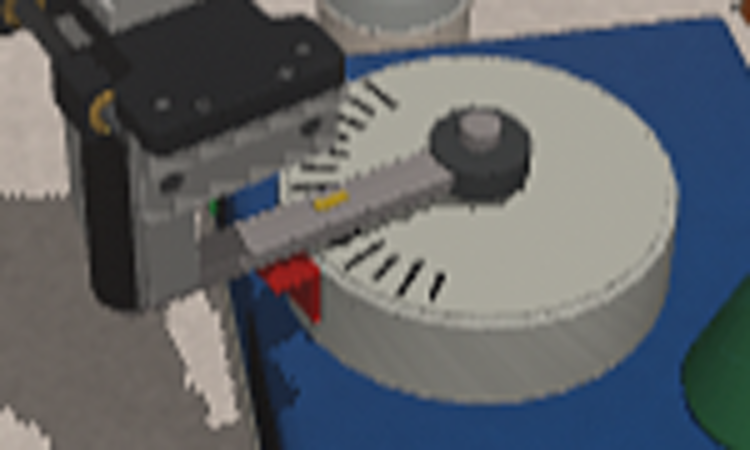

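The crop shows the arm running from the knob at about (480,150) to (200,260), with the red tab showing below it at (290,280). The lever is close to the marker, so I'll let go, rise and measure from above.

Call:
move_arm(
  deltas=[0,0,0,0,0,0,-1,0,0,0,0,0,0,-1,0,0,0,0,0,0,-1,0,0,0,0,0,0,-1,0,0,0,0,0,0,-1,0,0,0,0,0,0,-1,0,0,0,0,0,0,-1,0,0,0,0,0,0,-1],
)

```text
time: 14.35
tool_pos: [0.4738, -0.1484, 0.1855]
ee_rot: [3.141, 0.0, -2.973]
wrist_force: [0.3, 0.0, -0.0]
width: 0.0932
finger_force: 0.0
```

Call:
move_arm(
  deltas=[0,0,0,0,0,-4,-1,0,0,0,0,0,-8,-1,0,0,0,0,0,-12,-1,0,0,0,2.5,0,-15,-1,0,0,0,4,0,-15,-1,0,0,0,4,0,-15,-1,0,0,0,4,0,-15,-1],
)

```text
time: 15.05
tool_pos: [0.434, -0.1549, 0.3337]
ee_rot: [3.14, -0.002, -2.974]
wrist_force: [-0.2, 0.4, -0.4]
width: 0.0937
finger_force: 0.0
```

```bash
cat > m.py <<'E'
from h import *
import sys
o=robot.get_obs();print(o['tool_pos'],o['ee_rot'])
s=snap('wrist');save(s,sys.argv[1]);np.savez('w.npz',**{k:s[k] for k in('image','depth','T','f','cx','cy')})
im=s['image'].astype(int);r=im[...,0];P=cloud(s)
near=np.hypot(P[...,0]-H[0],P[...,1]-H[1])<.11
m=(r>1.7*im[...,1])&(r>1.7*im[...,2])&(r>60)&(P[...,2]>.13)&(P[...,2]<.17)&near
v,u=np.where(m);Q=onz(s,u,v,.154)[:,:2];d=H-Q;rr=np.hypot(*d.T);a=np.arctan2(d[:,1],d[:,0])
print('red',m.sum(),u.min(),u.max(),v.min(),v.max(),'az',a.min(),a.max(),'r',rr.min(),rr.max())
# disc circle
w=(im.min(2)>120)&(abs(P[...,2]-.154)<.004)&near
c=cv2.convexHull(np.argwhere(w)[:,::-1].astype(np.int32))[:,0];Q=onz(s,c[:,0],c[:,1],.154)[:,:2];print('disc pts',w.sum(),Q.min(0),Q.max(0))
E
python3 m.py w4.png
```

```text
[ 0.43401665 -0.15493906  0.33366913] [ 3.13989079e+00 -1.55480381e-03 -2.97385782e+00]
red 65 265 269 267 282 az 0.223406222187078 0.29446948214743385 r 0.07897201526312715 0.09819012892330332
disc pts 4996 [ 0.5433251  -0.19909196] [ 0.69645676 -0.05011078]
```

View pics/w4.png

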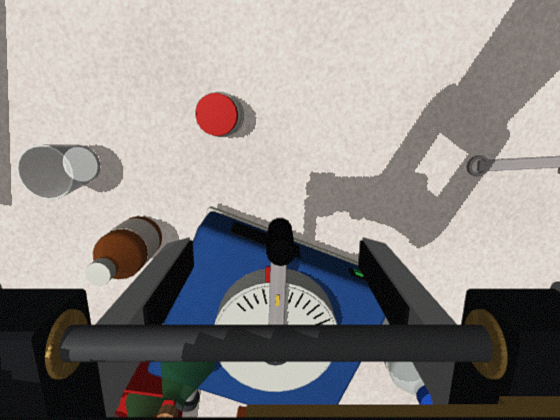

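The wrist view shows the arm at columns about 270–286 and a thin red sliver of the marker at (267,275) on its left. Next I'll compare the arm's midline with the marker's middle.

```bash
cat > m2.py <<'E'
from h import *
z=np.load('w.npz');s={k:z[k] for k in z};im=s['image'].astype(int);P=cloud(s)
for v in range(262,310,3): print(v,' '.join('%d,%d,%d'%tuple(im[v,u]) for u in range(262,292,1))) if v in(268,277,286) else None
r=im[...,0];red=(r>1.6*im[...,1])&(r>1.6*im[...,2])&(r>55);phi=[]
for v in range(268,282):
    us=[u for u in range(255,295) if red[v,u]]
    if us:
        q=onz(s,min(us)-.5,v,.154)[:2];d=H-q;phi.append(np.arctan2(d[1],d[0])-np.arcsin(.012/np.hypot(*d)))
print('marker',np.median(phi),np.round(phi,3))
g=[]
for v in range(262,318,2):
    us=[u for u in range(262,295) if abs(P[v,u,2]-.171)<.005]
    if len(us)>5:
        q=[onz(s,x,v,.171)[:2] for x in(min(us)-.5,max(us)+.5)];c=(q[0]+q[1])/2;d=H-c
        g.append((v,min(us),max(us),np.linalg.norm(q[0]-q[1]).round(4),np.arctan2(d[1],d[0]).round(4),np.hypot(*d).round(3),*c.round(4)))
g=np.array(g);print(g);L=np.polyfit(g[:,6],g[:,7],1);print('line yaw',np.arctan(L[0]),'y at hinge x',np.polyval(L,H[0]))
k=(abs(P[...,2]-.238)<.006)&(abs(P[...,0]-.474)<.03)&(im.max(2)<70);print('griptop',np.median(P[k],0),k.sum());d=H-np.median(P[k],0)[:2];print(np.arctan2(d[1],d[0]))
E
python3 m2.py
```

```text
268 34,64,117 33,62,107 50,78,119 82,57,81 168,32,33 176,30,24 177,28,25 173,31,25 126,67,69 147,142,140 155,154,152 165,159,156 161,154,155 164,156,155 164,159,155 165,160,160 161,155,154 160,152,153 155,146,148 161,155,152 160,153,152 158,152,150 169,163,161 140,132,130 68,70,73 28,41,64 23,41,63 20,39,69 21,37,68 11,33,66
277 90,94,89 92,95,89 83,87,83 91,59,52 165,34,31 170,24,20 172,21,19 173,34,33 145,124,123 156,155,156 160,155,157 160,154,156 157,151,148 161,153,152 161,157,153 160,155,155 158,152,149 158,148,149 154,147,146 155,147,150 156,149,149 164,155,157 160,155,154 127,123,120 74,69,67 70,70,66 70,70,67 75,77,71 75,76,77 77,79,77
286 170,173,167 172,168,161 134,133,128 160,161,154 175,175,166 165,165,157 175,174,168 150,150,143 146,139,139 156,151,151 162,154,154 159,156,153 154,152,150 163,155,156 165,155,156 156,149,149 156,152,148 157,151,149 154,148,148 153,146,144 157,150,148 160,152,150 142,134,135 103,98,94 92,95,89 100,101,95 98,99,90 154,157,149 203,202,193 214,214,208
marker 0.15278214676266388 [0.142 0.141 0.154 0.153 0.153 0.153 0.153 0.153 0.14  0.139 0.15
[... 1870 characters left out ...]
-1.314e-01]
 [ 3.060e+02  2.690e+02  2.840e+02  1.810e-02  1.132e-01  5.800e-02
   5.646e-01 -1.310e-01]
 [ 3.080e+02  2.690e+02  2.840e+02  1.820e-02  1.106e-01  5.500e-02
   5.671e-01 -1.306e-01]
 [ 3.100e+02  2.690e+02  2.840e+02  1.820e-02  1.078e-01  5.300e-02
   5.697e-01 -1.302e-01]
 [ 3.120e+02  2.690e+02  2.840e+02  1.820e-02  1.047e-01  5.000e-02
   5.722e-01 -1.297e-01]
 [ 3.140e+02  2.690e+02  2.840e+02  1.830e-02  1.013e-01  4.800e-02
   5.747e-01 -1.293e-01]
 [ 3.160e+02  2.690e+02  2.830e+02  1.720e-02  1.101e-01  4.500e-02
   5.774e-01 -1.294e-01]]
line yaw 0.1390845131311109 y at hinge x -0.12298019134211963
griptop [ 0.47090634 -0.14390547  0.23802049] 653
0.127734101482521
```

The lever needs about +0.028 rad, or 4.2 mm at the grip. I'll go back down, cage it and nudge.

Call:
move_arm(
  deltas=[0,0,0,-2.5,0,2,-1,0,0,0,-4,0,5,-1,0,0,0,-4,0,9,-1,0,0,0,-4,0,13,-1,0,0,0,-4,0,15,-1,0,0,0,-4,0,15,-0.4,0,0,0,-4,0,15,0.22,0,0,0,-4,0,15,0.22],
)

```text
time: 15.9
tool_pos: [0.4747, -0.1486, 0.1868]
ee_rot: [-3.14, 0.002, -2.973]
wrist_force: [0.8, -0.3, 0.4]
width: 0.073
finger_force: 0.0
```

Call:
move_arm(
  deltas=[0,0,0,0,0,0,0.22,0,0,0,0,0,0,0.22,0,0,0,0,0,0,0.22,0,0,0,0,0,0,0.22,0,0,0,0,0,0,0.22,0,0,0,0,0,0,0.22,0,0,0,0,0,0,0.22],
)

```text
time: 16.6
tool_pos: [0.4738, -0.1484, 0.1854]
ee_rot: [3.141, 0.0, -2.973]
wrist_force: [-0.1, 0.2, 0.3]
width: 0.037
finger_force: 0.0
```

```bash
python3 -c "
from h import *
st();print(robot.get_obs()['width'])"
```

```text
t 16.6 pos [ 0.4738 -0.1484  0.1854] tang -0.22 rad 0.07 ff 0.0 theta 0.1598 r 0.1502
0.03695749136950604
```

Call:
move_arm(
  deltas=[0,0,-0.01,0,-0.15,0,0.22,0,0,-0.02,0,-0.3,0,0.22,0,0,-0.025,0,-0.4,0,0.22,0,0,-0.03,0,-0.5,0,0.22,0,0,-0.03,0,-0.5,0,0.22,0,0,-0.03,0,-0.5,0,0.22],
)

```text
time: 17.2
tool_pos: [0.4746, -0.1534, 0.1854]
ee_rot: [3.142, -0.0, -2.943]
wrist_force: [-0.9, 1.0, 0.2]
width: 0.0368
finger_force: 0.6
```

```bash
python3 -c "
from h import *
did(-.03,0,-.5,0);st();print(robot.get_obs()['width'])"
```

```text
t 17.2 pos [ 0.4746 -0.1534  0.1854] tang -1.2 rad 0.68 ff 0.6030331179499626 theta 0.1936 r 0.1502
0.03677617109780489
```

Theta is now 0.1936, as planned. I'll release, rise and check.

Call:
move_arm(
  deltas=[0,0,0,0,0,0,-1,0,0,0,0,0,0,-1,0,0,0,0,0,0,-1,0,0,0,0,0,0,-1,0,0,0,0,0,0,-1,0,0,0,0,0,0,-1,0,0,0,0,0,0,-1,0,0,0,0,0,0,-1],
)

```text
time: 18.0
tool_pos: [0.4746, -0.1533, 0.1855]
ee_rot: [3.142, 0.0, -2.943]
wrist_force: [-0.1, 0.1, 0.5]
width: 0.0931
finger_force: 0.0
```

Call:
move_arm(
  deltas=[0,0,0,0,0,-4,-1,0,0,0,0,0,-8,-1,0,0,0,0,0,-12,-1,0,0,0,2.5,0,-15,-1,0,0,0,4,0,-15,-1,0,0,0,4,0,-15,-1,0,0,0,4,0,-15,-1],
)

```text
time: 18.7
tool_pos: [0.4351, -0.161, 0.3337]
ee_rot: [3.14, -0.002, -2.944]
wrist_force: [-0.0, -0.2, -0.3]
width: 0.0937
finger_force: 0.0
```

```bash
python3 m.py w5.png; python3 m2.py | grep -v , | grep -v e+
python3 - <<'E'
from h import *
z=np.load('w.npz');s={k:z[k] for k in z};im=s['image'].astype(int);a=im.astype(np.uint8)[225:345,200:350]
cv2.imwrite('pics/c5.png',cv2.resize(a,None,fx=5,fy=5,interpolation=cv2.INTER_CUBIC)[...,::-1])
P=cloud(s);red=(im[...,0]>1.6*im[...,1])&(im[...,0]>1.6*im[...,2])&(im[...,0]>55)
for v in range(266,284,3):
    us=[u for u in range(255,300) if red[v,u]];ua=[u for u in range(255,300) if abs(P[v,u,2]-.171)<.005]
    o=[]
    for u in(min(us)-.5,max(us)+.5) if us else []:
        d=H-onz(s,u,v,.154)[:2];o.append(np.arctan2(d[1],d[0]).round(4))
    d=H-(onz(s,min(ua)-.5,v,.171)[:2]+onz(s,max(ua)+.5,v,.171)[:2])/2 if ua else np.ones(2)
    print(v,us,o,ua[:1],ua[-1:],'arm',np.arctan2(d[1],d[0]).round(4),'mk', o and o[0]-.012/np.hypot(*d))
E
```

```text
[ 0.43506056 -0.16103394  0.33366011] [ 3.13978893e+00 -1.50666612e-03 -2.94390136e+00]
red 72 268 288 267 282 az -0.0011316593404924857 0.2869918848056202 r 0.08019631566140488 0.09908740471596471
disc pts 4989 [ 0.54295232 -0.19959011] [ 0.69671332 -0.05002866]
marker 0.14829143222537594 [0.141 0.152 0.151 0.151 0.15  0.15  0.149 0.149 0.148 0.147 0.147 0.146
 0.145 0.144]
   5.162e-01 -1.407e-01]
   5.185e-01 -1.403e-01]
   5.209e-01 -1.398e-01]
   5.232e-01 -1.393e-01]
   5.256e-01 -1.388e-01]
   5.280e-01 -1.384e-01]
   5.304e-01 -1.384e-01]
   5.328e-01 -1.379e-01]
   5.353e-01 -1.380e-01]
   5.377e-01 -1.375e-01]
   5.401e-01 -1.370e-01]
   5.426e-01 -1.365e-01]
   5.450e-01 -1.361e-01]
   5.474e-01 -1.356e-01]
   5.499e-01 -1.351e-01]
   5.523e-01 -1.346e-01]
   5.548e-01 -1.341e-01]
   5.572e-01 -1.336e-01]
   5.597e-01 -1.331e-01]
   5.623e-01 -1.331e-01]
   5.648e-01 -1.326e-01]
   5.673e-01 -1.321e-01]
   5.699e-01 -1.322e-01]
   5.724e-01 -1.317e-01]
   5.750e-01 -1.312e-01]
   5.775e-01 -1.307e-01]]
line yaw 0.16122033970646715 y at hinge x -0.12341522803227756
griptop [ 0.47138909 -0.14812106  0.23798516] 654
0.1555677574283819
266 [] [] [271] [286] arm 0.1524 mk []
269 [268, 269, 270, 287, 288] [np.float64(0.2779), np.float64(0.0255)] [271] [286] arm 0.1507 mk 0.1619159065337656
272 [268, 269, 270, 287, 288] [np.float64(0.2814), np.float64(0.0182)] [271] [286] arm 0.149 mk 0.16124323948224134
275 [268, 269, 270, 287, 288] [np.float64(0.2853), np.float64(0.0102)] [271] [286] arm 0.1471 mk 0.16063630699669995
278 [268, 269, 270, 287, 288] [np.float64(0.2895), np.float64(0.0015)] [270] [286] arm 0.151 mk 0.15991540000254034
281 [268, 269, 270, 287, 288] [np.float64(0.2942), np.float64(-0.0081)] [270] [286] arm 0.149 mk 0.15930227780112538
```

View pics/c5.png

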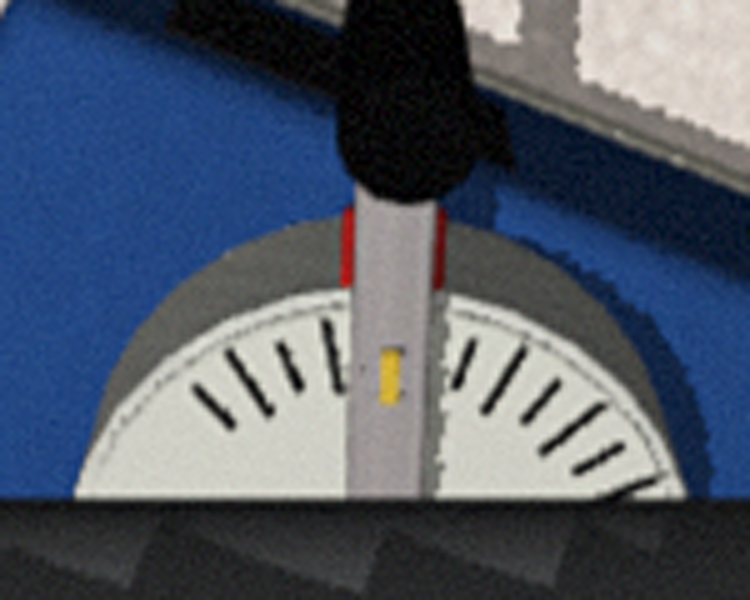

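The crop shows red showing evenly on both sides of the arm, at (347,250) and (440,250). The lever is centred on the marker within about 0.01 rad, and the gripper is clear.

```bash
python3 -c "
from h import *
print(robot.close_job())"
```

```text
the job is handed in; nothing more can be done
None
```

The throttle is reset and the job is handed in: I held the lever against its seat at about 5.7 N for roughly a second, then swung it back to within about 0.01 rad of the red marker and left it hands off; no verdict was returned.

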